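Open the battery bay of the bench power pack

TASK

Open the battery bay of the power pack: press its snap tab fully in with the fingertips, then push the released cover along its rails, off the bay and onto the flat deck, until the whole bay is uncovered. Only press and push: do not lift the cover, and leave the two spare cells and the screwdriver where they lie. Finish with the cover lying flat on the deck and the hand clear.

Things in the scene. Friction and masses are not known exactly. Their poses are not given: they have to be found in the camera images.
- power_pack: Grey metal bench power pack, fixed to the bench: x -105 to +125 mm, 100 mm wide (y), flat deck 36 mm above the bench. Origin on the bench under the middle of the deck; x along the rails, the way the cover slides off; z up. From back to front: end step (x -105 to -97, 4 mm above the deck), bay, snap tab (x -24 to +12), bare deck to x +97, terminal end.
- bay (a point): Centre of the battery bay's opening, at deck height, under the cover at the start: opening x -90 to -32, y -28 to +28 mm in the pack's frame; 3 cells inside, tops 7 mm below the deck. Rails at y +-44 to +-50, 8.5 mm above the deck, run along both sides; from x -100 to -10 they have lips inward to y +-38, 9 mm above the deck, that hold the cover's runners down.
- terminal_end (a point): Middle of the pack's front end block, at deck height, x +97 mm in the pack's frame: a wall across the deck that stands 8 mm above it and stops the cover. Behind it stand two terminal posts, 13 mm tall above the block, at x +116, y +-20 mm.
- tab_press (a point): Point to press: on top of the snap tab, a black ribbed rectangular pad 36 mm long (x) by 26 mm wide in front of the cover. Its top stands 8.5 to 10 mm above the deck at the start; this point moves down with it. It lies 24 mm ahead of the cover's front face and 4 mm ahead of the tab's centre.
- snap_tab (a joint): How far the snap tab is pressed in (m): starts at 0 to 0.0015, fully in at 0.009 (stop; the tab is then 1 mm above the deck). Moves straight down against about 4 N of friction and stays where it is left; no spring. Beyond 0.007 the cover can pass over it; before that it blocks the cover.
- bay_cover: Loose pale plastic cover of the bay, about 0.12 kg, 70 mm long (x), 84 mm over its 5 mm tall side runners; raised body 60 mm wide, 18 mm tall, ribs on top. Origin at the centre of its underside; axes as the pack's. Starts at x -61 mm in the pack's frame, can slide only in +x, as far as +62; the bay is fully uncovered from +3. Slides with under 3 N once the tab is in.
- cover_back (a point): Centre of the flat upright back face of the cover's body, the face to push (60 mm wide, from 3 to 18 mm above the deck; this point is 10.5 mm above the deck). Push along the pack's +x. The end step behind it reaches only 4 mm above the deck, so fingertips 6 to 10 mm above the deck pass over it.
- fresh_cell_a: Spare round battery cell lying on the bench, 15 mm in diameter, 51 mm long along its y; origin at the underside of its middle. Leave alone.
- fresh_cell_b: Spare round battery cell lying on the bench, 15 mm in diameter, 51 mm long along its y; origin at the underside of its middle. Leave alone.
- blue_screwdriver: Small blue-handled screwdriver lying on the bench, 137 mm long along its y, 15 mm thick; origin at the underside of its middle. Leave alone.
Not all that is in view belongs to the job. Of the things shaped like the bay_cover, the white one is meant.

How it is judged:
By the outcome, as a careful person would: the job done as asked, in the order asked, and still so for the second after the job is handed in, with the robot touching nothing.
It also fails if it takes over 35 s, if anything falls off the work surface, if the arm or the gripper's body presses on something with over 40 N, if the wrist force passes 120 N, or if a joint passes its speed limit or range.

ROBOT

A 7-joint arm with a two-finger parallel gripper is mounted at the origin on a cart in front of the work surface, level with it; the furniture and walls round the work are solid. World frame = base frame: x ahead of the robot, y to its left, z up, the work surface at z = 0. Lengths are in m, angles in rad, forces in N, time in s.
With the tool pointing down it reaches from about 0.4 to 0.875 m from the base axis. Payload 6.5 kg.
Tool frame: the origin (TCP) lies between the finger pads; the fingertips stand 14 mm ahead of it and the grasp point (between the pads) lies 5 mm behind it; z points along the fingers, y is the line along which they close (so a half turn about z gives the same grasp; the last joint's range is limited). The gripper opens to 85 mm and grips with 20 to 120 N. Pads are 22 mm wide; open, the fingers measure 114 mm over their backs; the gripper's body (76 mm by 85 mm) begins 54 mm behind the grasp point. The pads swing forward as they close: fully open they stand 13 mm farther back than shut.
Start: joints at [-1.378, 0.536, -0.004, 1.538, 0.003, 1.067, -0.071], TCP at [0.166, 0.628, 0.245] pointing down, gripper open.
Joint ranges: [-2.7, 2.7], [-0.37, 2.16], [-1.27, 1.26], [0.24, 2.4], [-1.31, 4.45], [0.19, 1.91], [-2.76, 2.76]. Speed limits (rad/s): [2.39, 2.39, 3.14, 3.14, 3.14, 3.14, 3.14].

INTERFACE

Orientations are given as [roll, pitch, yaw] about the fixed x, y, z axes, in that order (R = Rz(yaw) Ry(pitch) Rx(roll)).
In Python, from plant import manip gives the robot as it stands.
- The arm moves only by the shell command python3 -m creep 'ROWS'. ROWS is JSON, a list of rows, each a list of 7 numbers: the shift along the tool's x, y, z in m, then the turn, a rotation vector about the tool's x, y, z in rad, then the opening in per cent of the stroke, from 0 (shut) to 100 (fully open). A call has 1 to 10 rows; each row is the pose to reach, as a shift and turn from the pose commanded when the call began, along the tool's axes at that moment; what a row does not reach only later rows make up. A row lasts 1/12 s, in which the tool goes at most 41.7 mm and 7.16 degrees, less where a joint would pass 70% of its speed; a pose out of reach is approached as far as the arm can. A call with a gripper value outside its range is refused whole. The fingers move at their own pace and stop on an object; the grip force is fixed at half the most. Time passes only in rows, so rows that repeat a pose let the fingers close. It gives the time, the measured TCP pose, the force, the opening and the grip force at its end, in the units of the state.
- manip.sense(): the state, without advancing time (a new reading comes with each control period).
- manip.read_camera(name): name is "scene" or "top" or "wrist"; returns (picture, depth): 420x560x3 uint8, red, green, blue; 420x560 float32, m along the optical axis (not along the pixel's ray), 0 where there is no reading.
- manip.camera_model(name): a dict with "fx", "fy", "cx", "cy" (pixels), "eye" and "orientation" of the camera in the world. Camera axes: x right, y down, z forward; pixel columns grow to the right and rows downward; lengths in m; the calibration is good to about 2 mm. A picture is of the moment at which its call begins: read the wrist's pose just before it. camera_model takes no time and is no camera call; for the wrist camera it gives the pose at the moment of the call.
- manip.close_job(): hands the job in; it is judged then, once.
The state is a dict: "t": time; "qpos": joint angles; "joint_vel": joint speeds; "effort": joint torques, N m; "tcp_pos": TCP position; "tool_rot": TCP orientation; "ft_force": force on the tool from outside, world axes, zero at the start; "moment": the same for the moment, N m; "finger_gap": finger opening in m; "finger_force": force on a finger pad.
Only numpy, scipy, OpenCV 4.12 (cv2) and the standard library are available. Lean on these libraries where they do the work, as an engineer would, in place of code of your own. Each camera call takes 0.05 s, during which the arm holds its last target. There are 200 camera calls.

## Working session

There is one attempt and no reset: what is moved stays moved. The work goes in short steps, Python scripts to look and compute and a shell command to move; the robot and the scene stay as the last step left them, time stands still between calls to the robot, and variables do not carry over. Pictures are saved under pics/ and viewed, at most 10 in all, crops included, and the job is handed in when it is done.

```bash
mkdir -p pics && ls
python3 - <<'E'
from plant import manip
import cv2,numpy as np
s=manip.sense();print({k:np.round(s[k],4).tolist() for k in s})
for n in("top","scene"):
    m=manip.camera_model(n);print(n,m)
    p,d=manip.read_camera(n);cv2.imwrite(f"pics/{n}1.png",p[:,:,::-1]);np.save(f"pics/{n}1.npy",d)
E
```

```text
pics
{'t': 0.0, 'qpos': [-1.3782, 0.5372, -0.0044, 1.5389, 0.0026, 1.0673, -0.0712], 'joint_vel': [0.0, 0.0004, 0.0007, -0.0004, -0.0021, -0.0019, -0.0005], 'effort': [0.0005, -58.3404, 1.0486, -25.9107, 0.0122, 0.0096, -0.0], 'tcp_pos': [0.1662, 0.6278, 0.2444], 'tool_rot': [-3.1399, 0.0001, 2.8829], 'ft_force': [0.5486, -0.4429, 1.0133], 'moment': [0.0235, -0.0289, -0.0219], 'finger_force': 0.0, 'finger_gap': 0.0858}
top {'fx': 513.7073490392953, 'fy': 513.7073490392953, 'cx': 285.29829490508786, 'cy': 205.74955548102062, 'eye': array([ 0.43544145, -0.02143258,  1.10242864]), 'orientation': array([-2.98218002,  0.00596417, -1.54736471])}
scene {'fx': 503.0550535706547, 'fy': 503.0550535706547, 'cx': 284.85798350126845, 'cy': 203.3455774304568, 'eye': array([-0.14751089,  0.46733285,  0.63169843]), 'orientation': array([-2.1469288 , -0.00793053, -2.11970649])}
```

View pics/top1.png

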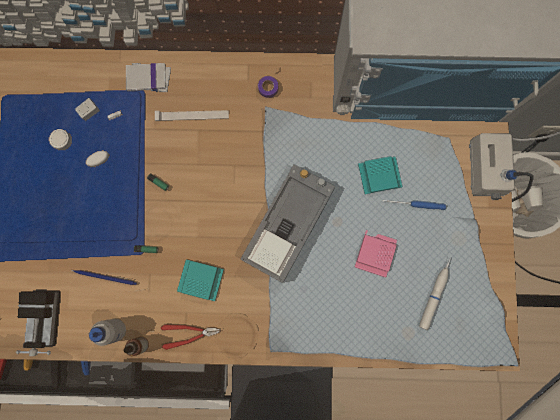

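View pics/scene1.png

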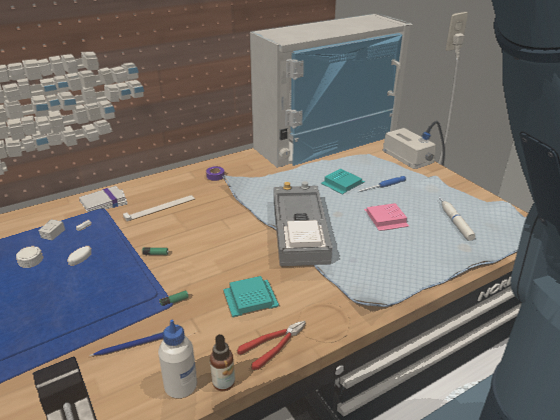

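Candidates for the cover in the top view: white one at (271,252) on the grey pack, teal at (380,174) and (200,280), pink at (377,254). The white one on the pack is meant. The tab is at (286,229), the terminals at (305,173) and (321,181). Next I measure it and check it in a crop.

```bash
cat > h.py <<'E'
from plant import manip
import cv2,numpy as np
from scipy.spatial.transform import Rotation as R
def cam(n):
    m=manip.camera_model(n); return m,R.from_euler('xyz',m["orientation"]).as_matrix()
def cloud(m,Rm,d):
    v,u=np.mgrid[:d.shape[0],:d.shape[1]]
    c=np.stack([(u-m["cx"])/m["fx"]*d,(v-m["cy"])/m["fy"]*d,d],-1); return c@Rm.T+m["eye"]
def ray(m,Rm,u,v,z):
    r=Rm@[(u-m["cx"])/m["fx"],(v-m["cy"])/m["fy"],1]; return m["eye"]+r*(z-m["eye"][2])/r[2]
E
python3 - <<'E'
from h import *
m,Rm=cam("top");d=np.load("pics/top1.npy");im=cv2.imread("pics/top1.png")
P=cloud(m,Rm,d)
roi=np.zeros(d.shape,bool);roi[155:290,235:350]=1
print("bench z",np.median(P[300:340,300:400,2]))
k=roi&(P[...,2]>0.022)&(d>0)
k=cv2.morphologyEx(k.astype(np.uint8),cv2.MORPH_OPEN,np.ones((3,3)))
n,l,st,_=cv2.connectedComponentsWithStats(k);i=1+st[1:,4].argmax();k=l==i
pts=P[k][:,:2].astype(np.float32)
r=cv2.minAreaRect(pts*1000);print("pack rect",r,k.sum())
w=roi&(im.min(2)>150)&k
for nm,z in(("white",.054),):
    vs,us=np.nonzero(w); q=np.array([ray(m,Rm,u,v,z)[:2] for u,v in zip(us,vs)],np.float32)
    print(nm,len(q),cv2.minAreaRect(q*1000),np.median(P[w][:,2]))
for u,v in((305,173),(321,181)):print("post",ray(m,Rm,u,v,.057))
hsv=cv2.cvtColor(im,cv2.COLOR_BGR2HSV)
print("tab",ray(m,Rm,286,229,.045), "deck z",np.median(P[205:215,298:306,2]))
cv2.imwrite("pics/c1.png",cv2.resize(im[150:295,230:355],None,fx=4,fy=4,interpolation=cv2.INTER_CUBIC))
E
```

```text
bench z 0.001979650868653704
pack rect ((572.4051513671875, -17.739883422851562), (100.89765930175781, 230.38552856445312), 62.456417083740234) 5281
white 1040 ((508.3579406738281, 14.79913330078125), (73.11546325683594, 68.35750579833984), 62.50542449951172) 0.05316045429160465
post [ 0.67329917 -0.05065411  0.057     ]
post [ 0.65703569 -0.08415691  0.057     ]
tab [ 0.55656387 -0.01373831  0.045     ] deck z 0.03569468854439295
```

View pics/c1.png

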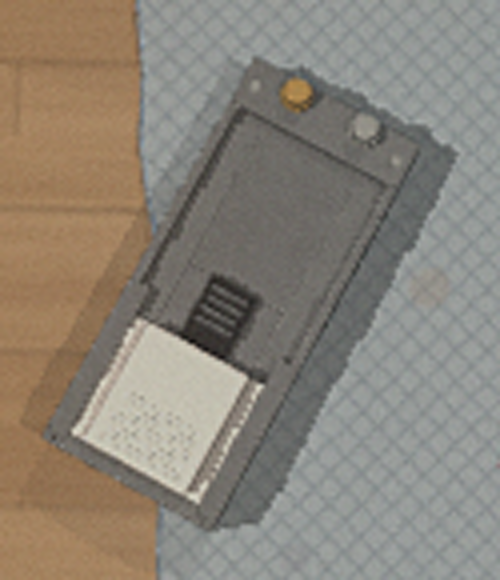

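The crop shows the white ribbed cover seated at the back of the bay, with the black tab ahead of it and the terminals at the far end. It agrees with the measured rectangle of 100.9 x 230.4 mm and pack x at -27.5°. The pack origin is at about (0.5635, -0.0131). Next I work out the shift to above the tab.

```bash
cat >> h.py <<'E'
O=np.array([.5635,-.0131]);YAW=np.deg2rad(-27.54)
def pk(x,y=0):
    c,s=np.cos(YAW),np.sin(YAW);return O+[c*x-s*y,s*x+c*y]
def inpk(p):
    c,s=np.cos(YAW),np.sin(YAW);a=np.asarray(p[:2])-O;return np.array([c*a[0]+s*a[1],-s*a[0]+c*a[1]])
def go(x,y,z):
    s=manip.sense();T=R.from_euler('xyz',s["tool_rot"]);G=R.from_euler('xyz',[np.pi,0,YAW+np.pi])
    print("shift",np.round(T.inv().apply(np.r_[pk(x,y),z]-s["tcp_pos"]),4),"rot",np.round((T.inv()*G).as_rotvec(),4))
    print("pk",np.round(inpk(s["tcp_pos"])*1000,1),"z",s["tcp_pos"][2],"F",np.round(s["ft_force"],1),"t",s["t"],"j",np.round(s["qpos"],2))
E
python3 -c "
from h import *
go(-.002,0,.15)"
```

```text
shift [-0.5461 -0.5174  0.0954] rot [-0.0016  0.0003  0.222 ]
pk [-648.6  384.6] z 0.24449354669769177 F [-0.2  0.4  0. ] t 0.1 j [-1.38  0.54 -0.    1.54  0.    1.07 -0.07]
```

```bash
python3 -m creep '[[-0.546,-0.517,0,0,0,0.222,0],[-0.546,-0.517,0,0,0,0.222,0],[-0.546,-0.517,0,0,0,0.222,0],[-0.546,-0.517,0,0,0,0.222,0],[-0.546,-0.517,0,0,0,0.222,0],[-0.546,-0.517,0,0,0,0.222,0],[-0.546,-0.517,0,0,0,0.222,0],[-0.546,-0.517,0,0,0,0.222,0],[-0.546,-0.517,0,0,0,0.222,0],[-0.546,-0.517,0,0,0,0.222,0]]'; python3 -c "
from h import *
go(-.002,0,.15)"
```

```text
t: 0.93
tcp_pos: [0.386, 0.272, 0.2452]
tool_rot: [-3.142, -0.0, 2.661]
ft_force: [0.6, 0.3, -0.1]
finger_gap: -0.0002
finger_force: 0.0
shift [-0.2872 -0.1707  0.0952] rot [-0.0001 -0.0001  0.0001]
pk [-289.2  170.7] z 0.2452409867134351 F [ 0.6  0.3 -0.1] t 0.9333 j [-0.87  0.23  0.18  2.   -0.05  0.91  0.43]
```

```bash
python3 -m creep '[[-0.287,-0.171,0.095,0,0,0,0],[-0.287,-0.171,0.095,0,0,0,0],[-0.287,-0.171,0.095,0,0,0,0],[-0.287,-0.171,0.095,0,0,0,0],[-0.287,-0.171,0.095,0,0,0,0],[-0.287,-0.171,0.095,0,0,0,0],[-0.287,-0.171,0.095,0,0,0,0],[-0.287,-0.171,0.095,0,0,0,0],[-0.287,-0.171,0.095,0,0,0,0],[-0.287,-0.171,0.095,0,0,0,0]]'
python3 - <<'E'
from h import *
go(-.002,0,.075)
m,Rm=cam("wrist");p,d=manip.read_camera("wrist");cv2.imwrite("pics/w1.png",p[:,:,::-1])
P=cloud(m,Rm,d);im=p[:,:,::-1]
c,s=np.cos(YAW),np.sin(YAW);Q=P[...,:2]-O;X=np.stack([c*Q[...,0]+s*Q[...,1],-s*Q[...,0]+c*Q[...,1]],-1)*1000
w=(p.min(2)>140)&(P[...,2]>.045)&(P[...,2]<.06)&(abs(X[...,0]+60)<60)&(abs(X[...,1])<50)
print("cover top xy range",np.percentile(X[w],[1,99],axis=0),w.sum(),np.median(P[w][:,2]))
t=(P[...,2]>.040)&(P[...,2]<.050)&(p.max(2)<70)&(abs(X[...,0])<30)&(abs(X[...,1])<25)
if t.sum():print("tab",np.percentile(X[t],[2,98],axis=0),np.percentile(P[t][:,2],[10,50,90]),t.sum())
E
```

```text
t: 1.77
tcp_pos: [0.5615, -0.0153, 0.1491]
tool_rot: [-3.139, 0.0, 2.654]
ft_force: [-1.0, -0.2, -0.3]
finger_gap: -0.0001
finger_force: 0.0
shift [0.0013 0.0031 0.0741] rot [-0.0029  0.0005 -0.0066]
pk [-0.8 -2.9] z 0.14909034613634076 F [-1.  -0.2 -0.3] t 1.7667 j [-0.27  0.52  0.28  1.86 -0.19  0.78  1.2 ]
cover top xy range [[-98.32789849 -46.45527154]
 [-13.95338339  49.21967001]] 12742 0.05438662137338619
tab [[-25.97578818 -11.20029894]
 [  8.57317372  13.56513886]] [0.04477101 0.04565305 0.04647319] 1229
```

View pics/w1.png

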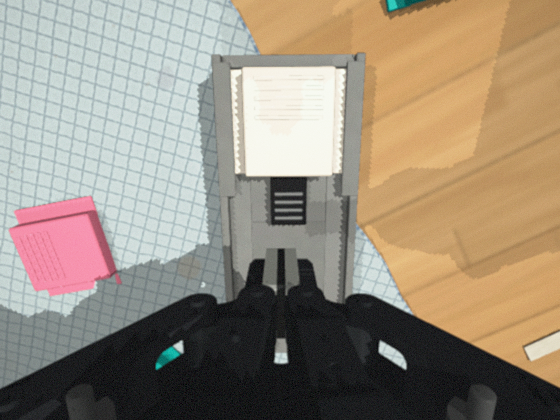

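The wrist view shows the cover at (290,120) and the tab at (290,205), aligned with the image and matching the pack frame: tab y -11 to 14, top z 0.0455. Now I descend onto the tab.

```bash
python3 -m creep '[[0.001,0.003,0.03,0,0,-0.005,0],[0.001,0.003,0.06,0,0,-0.005,0],[0.001,0.003,0.075,0,0,-0.005,0],[0.001,0.003,0.08,0,0,-0.005,0],[0.001,0.003,0.085,0,0,-0.005,0],[0.001,0.003,0.088,0,0,-0.005,0],[0.001,0.003,0.090,0,0,-0.005,0],[0.001,0.003,0.092,0,0,-0.005,0],[0.001,0.003,0.093,0,0,-0.005,0],[0.001,0.003,0.094,0,0,-0.005,0]]'; python3 -c "
from h import *
go(-.002,0,.051)"
```

```text
t: 2.65
tcp_pos: [0.5622, -0.0069, 0.0572]
tool_rot: [3.14, 0.001, 2.666]
ft_force: [-0.4, 0.8, 3.9]
finger_gap: -0.0003
finger_force: 2.0
shift [-0.002  -0.0049  0.0062] rot [0.0012 0.0013 0.005 ]
pk [-4.   4.9] z 0.05716987464664279 F [-0.4  0.8  3.9] t 2.65 j [-0.23  0.67  0.22  1.9  -0.24  0.6   1.24]
```

```bash
python3 -m creep '[[0,0,0.002,0,0,0,0],[0,0,0.004,0,0,0,0],[0,0,0.006,0,0,0,0],[0,0,0.007,0,0,0,0],[0,0,0.007,0,0,0,0],[0,0,0.007,0,0,0,0]]'; python3 -c "
from h import *
go(-.002,0,.051)"
```

```text
t: 3.15
tcp_pos: [0.5622, -0.007, 0.0509]
tool_rot: [3.14, 0.001, 2.666]
ft_force: [-4.6, 1.7, 20.8]
finger_gap: 0.0001
finger_force: 10.4
shift [-0.002  -0.0048 -0.0001] rot [0.0014 0.0008 0.0048]
pk [-4.   4.8] z 0.05091690004669729 F [-4.6  1.7 20.8] t 3.15 j [-0.23  0.68  0.22  1.9  -0.25  0.59  1.24]
```

Resistance rose sharply at tip height 0.037, 1 mm above the deck, so the tab is on its stop. Now up, back and down behind the cover.

```bash
python3 -m creep '[[0,0,-0.03,0,0,0,0],[0,0,-0.06,0,0,0,0],[0.04,-0.005,-0.06,0,0,0,0],[0.08,-0.005,-0.06,0,0,0,0],[0.121,-0.005,-0.06,0,0,0,0],[0.123,-0.005,-0.06,0,0,0,0],[0.123,-0.005,-0.06,0,0,0,0],[0.123,-0.005,-0.06,0,0,0,0]]'
python3 - <<'E'
from h import *
go(-.127,0,.0585)
p,d=manip.read_camera("top");cv2.imwrite("pics/t2.png",cv2.resize(p[150:295,220:370,::-1],None,fx=4,fy=4,interpolation=cv2.INTER_CUBIC))
m,Rm=cam("top");P=cloud(m,Rm,d)
u=[]
q=P.reshape(-1,3);X=np.array([inpk(a) for a in q])
k=(abs(X[:,0]+6)<14)&(abs(X[:,1])<9)&(q[:,2]<.06);print("tab z",np.median(q[k][:,2]),k.sum())
k=(abs(X[:,0]-50)<30)&(abs(X[:,1])<25)&(q[:,2]<.06);print("deck z",np.median(q[k][:,2]),k.sum())
E
```

```text
t: 3.82
tcp_pos: [0.4504, 0.0445, 0.1093]
tool_rot: [3.141, 0.001, 2.666]
ft_force: [0.6, 0.2, 0.7]
finger_gap: 0.0003
finger_force: 0.0
shift [0.0001 0.0013 0.0508] rot [0.0002 0.0009 0.0052]
pk [-126.9   -1.3] z 0.10934213104211365 F [0.6 0.2 0.7] t 3.8167 j [-0.41  0.44  0.26  2.16 -0.2   0.57  1.09]
tab z -0.001492979547078721 176926
deck z nan 0
  return _methods._mean(a, axis=axis, dtype=dtype,
  ret = ret.dtype.type(ret / rcount)
```

View pics/t2.png

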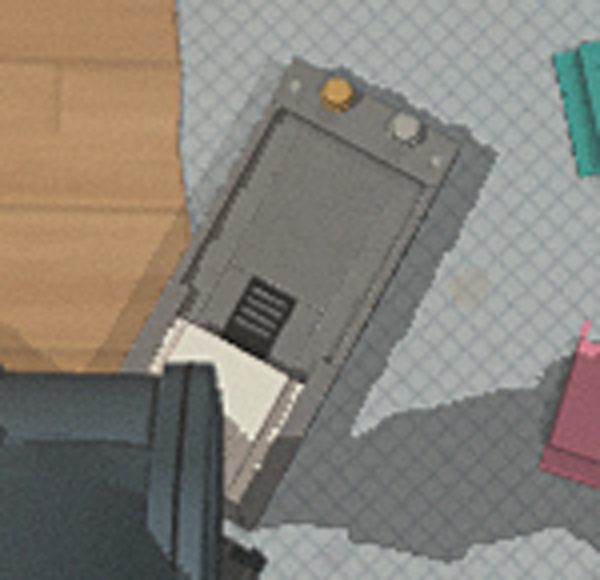

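The view shows the tab at (262,318) exposed, the cover still seated, and the arm behind it. (My tab-height line mixed up units; the contact force already settled it.) Descending behind the back face.

```bash
python3 -m creep '[[0,0.001,0.025,0,0,0.005,0],[0,0.001,0.045,0,0,0.005,0],[0,0.001,0.051,0,0,0.005,0],[0,0.001,0.051,0,0,0.005,0],[0,0.001,0.051,0,0,0.005,0]]'
python3 - <<'E'
from h import *
go(-.061,0,.058)
m,Rm=cam("top");p,d=manip.read_camera("top");q=cloud(m,Rm,d).reshape(-1,3);X=np.array([inpk(a) for a in q])
for nm,x,w in(("tab",-.006,.012),("deck",.05,.03)):
    k=(abs(X[:,0]-x)<w)&(abs(X[:,1])<.009)&(q[:,2]<.07);print(nm,np.median(q[k][:,2]),k.sum())
E
```

```text
t: 4.28
tcp_pos: [0.4509, 0.0449, 0.0584]
tool_rot: [-3.141, 0.0, 2.66]
ft_force: [0.7, -0.9, 0.8]
finger_gap: -0.0003
finger_force: 0.0
shift [-0.0656  0.0007  0.0004] rot [-0.0004  0.0002 -0.0013]
pk [-126.6   -0.7] z 0.05838781699833061 F [ 0.7 -0.9  0.8] t 4.2833 j [-0.37  0.55  0.21  2.17 -0.25  0.45  1.12]
tab 0.03651874661658394 95
deck 0.03559822247041666 240
```

The tab is 1 mm above the deck, fully in. Starting the push.

```bash
python3 -m creep '[[-0.01,0.001,0,0,0,0,0],[-0.017,0.001,0,0,0,0,0],[-0.022,0.001,0,0,0,0,0],[-0.027,0.001,0,0,0,0,0],[-0.032,0.001,0,0,0,0,0],[-0.037,0.001,0,0,0,0,0],[-0.042,0.001,0,0,0,0,0],[-0.047,0.001,0,0,0,0,0]]'; python3 -c "
from h import *
go(.01,0,.058)"
```

```text
t: 5.0
tcp_pos: [0.4926, 0.0245, 0.0583]
tool_rot: [-3.141, -0.0, 2.661]
ft_force: [-2.1, -0.2, 1.6]
finger_gap: 0.0003
finger_force: 1.0
shift [-0.0902 -0.0005  0.0002] rot [-0.0002 -0.0004 -0.0001]
pk [-80.2   0.5] z 0.058268405211215735 F [-2.1 -0.2  1.6] t 5.0 j [-0.31  0.59  0.21  2.07 -0.24  0.51  1.17]
```

```bash
python3 -m creep '[[-0.007,0,0,0,0,0,0],[-0.014,0,0,0,0,0,0],[-0.021,0,0,0,0,0,0],[-0.028,0,0,0,0,0,0],[-0.035,0,0,0,0,0,0],[-0.042,0,0,0,0,0,0],[-0.049,0,0,0,0,0,0],[-0.056,0,0,0,0,0,0],[-0.062,0,0,0,0,0,0],[-0.066,0,0,0,0,0,0]]' && python3 -m creep '[[-0.001,0,0,0,0,0,0],[0.005,0,0,0,0,0,0],[0.015,0,0,0,0,0,0],[0.015,0,-0.03,0,0,0,0],[0.015,0,-0.07,0,0,0,0],[0.05,0,-0.1,0,0,0,0],[0.09,0,-0.12,0,0,0,0],[0.12,0,-0.12,0,0,0,0],[0.14,0,-0.12,0,0,0,0],[0.14,0,-0.12,0,0,0,0]]'
python3 - <<'E'
from h import *
go(-.14,0,.18)
m,Rm=cam("top");p,d=manip.read_camera("top");cv2.imwrite("pics/t3.png",cv2.resize(p[150:295,220:370,::-1],None,fx=4,fy=4,interpolation=cv2.INTER_CUBIC))
w=np.zeros(d.shape,bool);w[155:290,235:350]=1;w&=p.min(2)>150
q=cloud(m,Rm,d)[w];X=np.array([inpk(a) for a in q]);k=(q[:,2]>.045)&(q[:,2]<.065)&(abs(X[:,1])<.05)
r=cv2.minAreaRect((X[k]*1000).astype(np.float32));print("cover",r,np.percentile(q[k][:,2],[5,50,95]))
E
```

```text
t: 5.83
tcp_pos: [0.5518, -0.0064, 0.0583]
tool_rot: [3.142, 0.001, 2.661]
ft_force: [-1.1, 0.1, 0.2]
finger_gap: -0.0
finger_force: 0.8
t: 6.67
tcp_pos: [0.4215, 0.0613, 0.1781]
tool_rot: [-3.141, -0.004, 2.665]
ft_force: [-0.0, 0.3, -0.2]
finger_gap: 0.0001
finger_force: 0.0
shift [-0.0203 -0.0004 -0.002 ] rot [-0.0002 -0.0039  0.0046]
pk [-160.3    0.3] z 0.17812242332759595 F [-0.   0.3 -0.2] t 6.6667 j [-0.49  0.27  0.28  2.17 -0.11  0.72  0.96]
cover ((59.597469329833984, -1.7974319458007812), (78.30184936523438, 118.34001922607422), 89.58714294433594) [0.05043953 0.05367362 0.05697375]
```

View pics/t3.png

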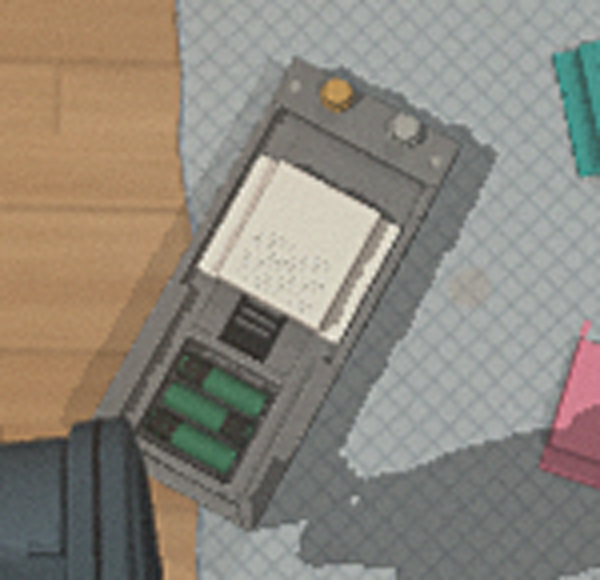

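The view shows all three cells in the open bay (208,405), the cover flat and straight on the deck (300,245), and the hand clear. I let the arm settle and hand in.

```bash
python3 -m creep '[[0,0,0,0,0,0,0],[0,0,0,0,0,0,0],[0,0,0,0,0,0,0]]' && python3 -c "
from plant import manip
print(manip.close_job())"
```

```text
t: 6.97
tcp_pos: [0.4274, 0.0584, 0.1782]
tool_rot: [-3.141, 0.001, 2.66]
ft_force: [0.1, -0.1, 0.0]
finger_gap: 0.0001
finger_force: 0.0
the job is handed in; nothing more can be done
None
```

Done and handed in at about 7 s: the snap tab is fully pressed, the bay is completely uncovered with the white cover flat on the deck, the spare cells and screwdriver were not touched, and the hand is clear.

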